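Index a rotary trimming fixture to its next slot

TASK

Bring the next moulded bush round to the trimming place: pull the steel ring on the turntable's arm straight up until its pin is out of the slot, turn the table anticlockwise (seen from above) to the next slot in the index plates, and let the pin spring fully home in it, then let go. Do not force the arm round against the pin, neither while the pin still sits in a slot nor when it drops into the new one, and leave the other things on the bench where they are.

Things in the scene. Friction and masses are not known exactly. Their poses are not given: they have to be found in the camera images.
- fixture: Round grey cast base, 290 mm across, 50 mm high, bolted to the bench; four feet reach 180 mm off its axis. Origin: on the turning axis at bench height, z up along it. Its x axis points from the axis to the first slot, where the arm stands when joint turntable reads 0.
- index_face (a point): Point on the turning axis, 66 mm above the bench, level with the top of two flush steel plates (an arc 75 to 135 mm off the axis). Each has one slot 15 mm wide, open at the rim. The first slot holds the pin; the second lies 45 to 70 degrees anticlockwise of it, set anew each time and not measured: see it from above, or find it by feel.
- turntable (a joint): Turn of the steel turntable (156 mm across, with three black bushes up to 125 mm above the bench and a dark steel arm over the plates), rad, anticlockwise from above, 0 at the start. About 5 N at the ring turns it, pin drag included; more means that the pin is caught, and 40 N on the pin harms the plates. Stop at 1.45 rad, past the second slot.
- plunger (a joint): Lift of pin and ring, m: 0 = fully home in a slot, 0.012 = round-nosed 12 mm pin riding on the plates between slots, 0.016 = upper stop. The spring presses down with 8 N at 0, 13 N at 0.014. With the ring let down freely between slots the pin rides on the plates and snaps into a slot as it comes over it; the arm is then locked with about 1.5 mm play to each side.
- pull_ring (a point): Centre of the pull ring of 10 mm round steel bar, 40 mm over the outside, upright on the pin, 115 mm off the axis, centre 136 mm above the bench with the pin home. Its plane holds the turning axis: it is 10 mm thick along its swing, can be pinched so from above, and turns with the arm. Below it is the pin's sleeve, 24 mm across, top 104 mm above the bench.
- sleeve: Bystander: short steel tube, 42 mm across, 35 mm high, standing beside the fixture; its origin is the middle of the underside.
- grease_tin: Bystander: aluminium tin, 64 mm across, 55 mm high, beside the fixture; its origin is the middle of the underside.
- weight: Bystander: knobbed brass scale weight, 34 mm across, 42 mm high, beside the fixture; its origin is the middle of the underside.
- flange: Bystander: flat dark steel ring, 52 mm across, 10 mm high, lying beside the fixture; its origin is the middle of the underside.
- scraper: Bystander: scraper with a wooden handle, 180 mm long, lying at the right; its origin is the middle, on the underside.
- spanner: Bystander: steel spanner, 140 mm long, lying at the right; its origin is the middle, on the underside.
- mug: Bystander: white mug, 76 mm across, 85 mm high, at the left; its origin is the middle of the underside.
- solvent: Bystander: white plastic bottle, 60 mm across, 150 mm high, at the left; its origin is the middle of the underside.

How it is judged (in metres and radians):
On the way, in this order (a step that is already met when the one before it is completed fails the run):
1. the ring is pulled up until the pin is clear of the plate (lift over 12.8 mm), the arm still at the first slot (value of joint plunger above 0.0128 m and value of joint turntable below 0.1 rad), for 0.1 s.
2. the table is turned past the first slot (over 0.3 rad) (value of joint turntable above 0.3 rad), for 0.1 s.
At the end, for the whole second after the job is handed in: The pin is fully home (lift below 2 mm) in the second slot (turntable between 0.7 and 1.32 rad) and the table is at rest (below 0.05 rad/s) (value of joint plunger below 0.002 m and value of joint turntable between 0.7 and 1.32 rad and velocity of joint turntable between -0.05 and 0.05 rad/s); the robot touches nothing.
It fails at once if the pin is pressed against an index plate with more than 40 N (arm forced round against the pin, or run hard into the slot) (contact force between plunger_c0 and anything else above 40 N).
It fails at once if a bystander is moved by more than 25 mm (distance of any of sleeve, grease_tin, weight, flange, scraper, spanner, mug, solvent from where it was at the start of the episode above 0.025 m).
It also fails if it takes over 48 s, if anything falls off the work surface, if the arm or the gripper's body presses on something with over 40 N, if the wrist force passes 120 N, or if a joint passes its speed limit or range.

ROBOT

A 6-joint arm with a two-finger parallel gripper is mounted at the origin on the work surface. World frame = base frame: x ahead of the robot, y to its left, z up, the work surface at z = 0. Lengths are in mm, angles in rad, forces in N, time in s.
With the tool pointing down it reaches from about 300 to 775 mm from the base axis. Payload 14.6 kg.
Tool frame: the origin (TCP) lies between the finger pads; the fingertips stand 8 mm ahead of it and the grasp point (between the pads) lies 11 mm behind it; z points along the fingers, y is the direction in which the jaws open and shut (so a half turn about z gives the same grasp; the last joint's range is limited). The gripper opens to 94 mm and grips with 3 to 60 N. Pads are 16 mm wide; open, the fingers measure 119 mm over their backs; the gripper's body (75 mm by 177 mm) begins 78 mm behind the grasp point.
Start: joints at [1.255, 0.3, 1.521, -0, 1.321, -0.067], TCP at [135.43, 533.055, 213.446] pointing down, gripper open.
Joint ranges: [-3.03, 3.03], [-0.79, 2.21], [0.23, 2.52], [-1.04, 4.18], [0, 3.07], [-2.55, 2.55]. Speed limits (rad/s): [2.22, 2.22, 2.57, 3.14, 3.14, 3.14].

INTERFACE

Orientations are given as [roll, pitch, yaw] about the fixed x, y, z axes, in that order (R = Rz(yaw) Ry(pitch) Rx(roll)).
In Python, from cell import manip, cams, models gives the robot as it stands. The module is installed in compiled form; this text tells all that it offers.
- The arm moves only by the shell command python3 -m pendant 'ROWS' [OPENING] [FORCE]. ROWS is JSON, a list that holds one entry, the list of rows, each a list of 4 numbers: the shift along the tool's x, y, z in cm, then the turn about the tool's z in rad. In form: [[[x, y, z, roll], ...]]. A call has 1 to 5 rows; each row is the pose to reach, as a shift and turn from the pose commanded when the call began, along the tool's axes at that moment; what a row does not reach only later rows make up. A row lasts 1/10 s, in which the tool goes at most 50 mm and 8.59 degrees, less where a joint would pass 70% of its speed; a pose out of reach is approached as far as the arm can. A call with a gripper value outside its range is refused whole. OPENING is the opening, from -1 (shut) to 1 (fully open), so that 0 is half open, set as the call begins (- or left out, the last holds). The fingers move at their own pace and stop on an object; FORCE is the grip in N (left out, the last holds). Time passes only in rows, so rows that repeat a pose let the fingers close. It gives the time, the measured TCP pose, the force and the opening at its end, in the units of the state.
- manip.read_state(): the state, without advancing time (a new reading comes with each control period).
- cams.camera(name): name is "scene" or "top" or "wrist"; returns a dict with "frame" (480x640x3 uint8, red, green, blue), "K" (3x3 intrinsics, pixels), "pose" (4x4, takes a point from camera to world coordinates). Camera axes: x right, y down, z forward; pixel columns grow to the right and rows downward; lengths in mm; the calibration is good to about 2 mm. The wrist camera is an equidistant fisheye: a pixel r from the principal point sees the ray r / f radians off the axis. A picture is of the moment at which its call begins. There is no depth.
- manip.sign_off(): hands the job in, once; it reports no verdict.
Trained networks look in the newest picture that a camera, given by its name, has taken for a name from the list of things; names that differ only in an ending like _2 or _b are one class to them, and where a whole thing is asked for, a point or a joint stands for the part that bears it (a point fixed in the world has none). Each returns a list of dicts, best first, with "score" (0 to 1); they miss things now and then, are a little off and sometimes report something else, mostly with a low value. They report only what shows in the picture. A call takes as long as a camera call.
- models.regions_of(camera, name): "pixels" (480x640 bool, what is visible of it) and "point" ([column, row] in pixels, amid what is visible of it).
The state is a dict: "clock": time; "joints": joint angles; "qd": joint speeds; "effort": joint torques, N m; "eef_pos": TCP position; "eef_rot": TCP orientation; "wrist_force": force on the tool from outside, world axes, zero at the start; "moment": the same for the moment, N m; "finger_gap": finger opening in mm.
Only numpy, scipy, OpenCV 4.12 (cv2) and the standard library are available. Lean on these libraries where they do the work, as an engineer would, in place of code of your own. Each camera call takes 0.05 s, during which the arm holds its last target.

## Working session

There is one attempt and no reset: what is moved stays moved. The work goes in short steps, Python scripts to look and compute and a shell command to move; the robot and the scene stay as the last step left them, time stands still between calls to the robot, and variables do not carry over. Pictures are saved under pics/ and viewed, and the job is handed in when it is done.

```bash
mkdir -p pics
python3 - <<'E'
from cell import manip,cams,models
import cv2,numpy as np
s=manip.read_state()
for k in s: print(k,np.round(s[k],3))
for n in("top","scene","wrist"):
    c=cams.camera(n); cv2.imwrite(f"pics/{n}0.png",c["frame"][:,:,::-1])
    print(n,np.round(c["K"],1).tolist(),np.round(c["pose"],3).tolist())
    for t in("pull_ring","fixture","turntable"):
        for r in models.regions_of(n,t)[:2]: print(t,round(r["score"],2),r["point"],r["pixels"].sum())
E
```

```text
clock 0.0
joints [ 1.255  0.3    1.522 -0.     1.321 -0.067]
qd [ 0.001 -0.001  0.002  0.001 -0.001  0.   ]
effort [ 3.0000e-03 -5.3180e+01 -3.5275e+01  7.1000e-02  2.4000e-02 -0.0000e+00]
eef_pos [135.36  532.796 212.875]
eef_rot [-3.14  -0.     2.893]
wrist_force [ 0.948 -0.029  0.612]
moment [-0.008 -0.021  0.04 ]
finger_gap 94.377
top [[514.6, 0.0, 318.4], [0.0, 514.6, 235.4], [0.0, 0.0, 1.0]] [[-0.023, -0.997, 0.072, 438.672], [-0.999, 0.021, -0.032, 15.456], [0.031, -0.072, -0.997, 1208.483], [0.0, 0.0, 0.0, 1.0]]
fixture 0.78 [346.8, 257.6] 10933
turntable 0.69 [352.4, 242.2] 4061
scene [[589.2, 0.0, 313.1], [0.0, 589.2, 241.3], [0.0, 0.0, 1.0]] [[-0.498, 0.573, -0.65, 1299.017], [0.867, 0.327, -0.376, 418.517], [-0.003, -0.751, -0.66, 854.269], [0.0, 0.0, 0.0, 1.0]]
pull_ring 0.73 [234.1, 198.5] 259
fixture 0.56 [301.2, 237.3] 10461
fixture 0.38 [503.0, 365.2] 2919
turntable 0.65 [284.8, 220.4] 3772
wrist [[371.6, 0.0, 316.7], [0.0, 371.6, 240.0], [0.0, 0.0, 1.0]] [[0.246, 0.935, 0.256, 60.907], [0.969, -0.238, -0.065, 551.861], [0.0, 0.264, -0.965, 384.422], [0.0, 0.0, 0.0, 1.0]]
```

View pics/top0.png

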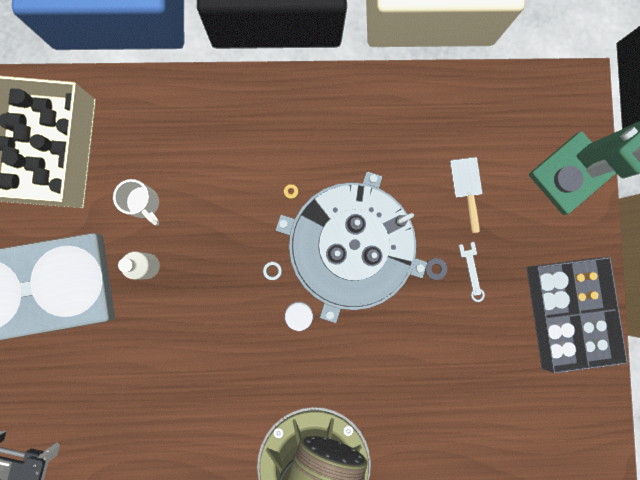

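View pics/scene0.png

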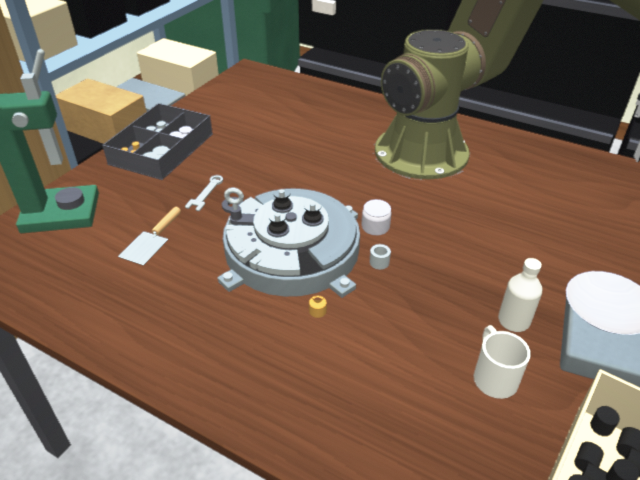

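Run:
```python
import cv2
a=cv2.imread("pics/top0.png")[150:350,240:460]
cv2.imwrite("pics/top0z.png",cv2.resize(a,None,fx=3,fy=3,interpolation=cv2.INTER_CUBIC)[:600])
```

```text
(no output)
```

View pics/top0z.png

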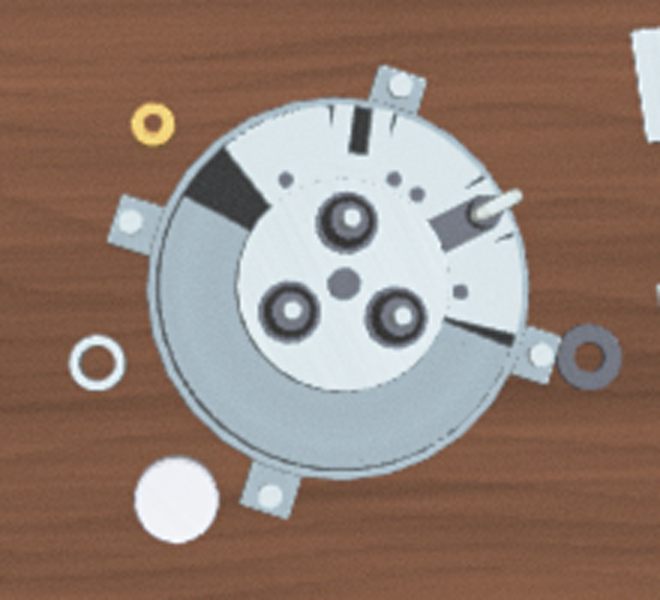

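```bash
cat > h.py <<'E'
import numpy as np
from cell import manip,cams,models
def bp(c,px,z):
    K=c["K"];T=c["pose"]; d=T[:3,:3]@np.linalg.inv(K)@[px[0],px[1],1]; o=T[:3,3]
    return o+d*(z-o[2])/d[2]
def pj(c,p):
    T=c["pose"]; q=T[:3,:3].T@(np.asarray(p)-T[:3,3]); q=c["K"]@q; return q[:2]/q[2]
E
python3 - <<'E'
from h import *
import cv2
c=cams.camera("top"); s=cams.camera("scene")
z=lambda u,v:(240+u/3-0.33,150+v/3-.33)
bolts=[(400,84),(541,354),(270,495),(129,221)]
B=[bp(c,z(*b),15) for b in bolts]; print("bolts",np.round(B,1), np.mean(B,0).round(1))
O=np.mean(B,0)
print([np.degrees(np.arctan2(*(b-O)[[1,0]])).round(1) for b in B],[np.linalg.norm((b-O)[:2]).round(1) for b in B])
print("base rim",bp(c,z(338,288),50).round(1))
for n,p,h in(("slot2in",(357,152),66),("slot2out",(363,108),66),("ringtop",(500,207),136),("armin",(441,237),80)):
    w=bp(c,z(*p),h); d=w-O; print(n,w.round(1),np.hypot(*d[:2]).round(1),np.degrees(np.arctan2(d[1],d[0])).round(2))
r=models.regions_of("scene","pull_ring")
r=r[0]; m=r["pixels"]; v,u=np.nonzero(m); print(u.min(),u.max(),v.min(),v.max(),r["point"])
print("scene",bp(s,((u.min()+u.max())/2,(v.min()+v.max())/2),136).round(1))
# overlay: mark
for n,cc in(("top",c),("scene",s)):
    im=np.ascontiguousarray(cc["frame"][:,:,::-1])
    for rad,h in((145,50),(75,66),(135,66),(78,66)):
        pts=np.array([pj(cc,[O[0]+rad*np.cos(a),O[1]+rad*np.sin(a),h]) for a in np.linspace(0,6.283,90)])
        cv2.polylines(im,[np.round(pts*8).astype(int)],True,(0,0,255),1,cv2.LINE_AA,3)
    x0,y0=(240,150) if n=="top" else (190,160)
    cv2.imwrite(f"pics/ov_{n}.png",cv2.resize(im[y0:y0+190,x0:x0+220],None,fx=3,fy=3,interpolation=cv2.INTER_CUBIC))
E
```

```text
bolts [[ 657.9 -155.    15. ]
 [ 444.1 -258.3   15. ]
 [ 340.9  -45.    15. ]
 [ 554.3   59.2   15. ]] [499.3 -99.8  15. ]
[np.float64(-19.2), np.float64(-109.2), np.float64(160.9), np.float64(70.9)] [np.float64(167.9), np.float64(167.9), np.float64(167.6), np.float64(168.2)]
base rim [497.  -98.3  50. ]
slot2in [ 597.7 -113.8   66. ] 99.4 -8.12
slot2out [ 630.8 -119.3   66. ] 133.0 -8.44
ringtop [ 547.1 -205.5  136. ] 116.0 -65.63
armin [ 531.5 -172.5   80. ] 79.5 -66.12
225 243 188 209 [232.6, 198.7]
scene [ 557.2 -194.2  136. ]
```

View pics/ov_top.png

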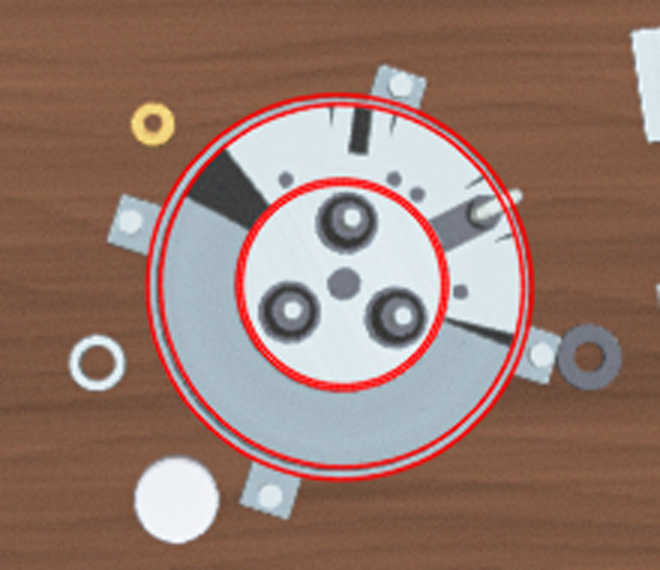

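View pics/ov_scene.png

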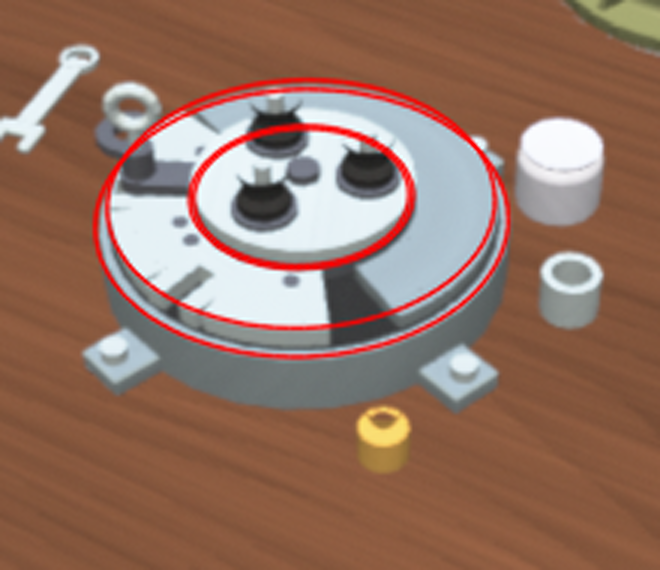

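The top view shows the ring at about px (407,219), pointing at −66° from the axis. Slot 2 is the dark notch at px (360,193), about −8°. That puts the axis near (499,−100) and the turn at roughly 57.5°. I'll move above the ring first.

```bash
python3 -m pendant '[[[-58,-61.4,0,0],[-58,-61.4,0,0],[-58,-61.4,0,0],[-58,-61.4,0,0],[-58,-61.4,0,0]]]' -0.2 5
```

```text
clock: 1.25
eef_pos: [257.5, 312.9, 213.6]
eef_rot: [3.141, 0.0, 2.893]
wrist_force: [0.4, 1.1, -0.1]
finger_gap: 57.6
```

```bash
python3 -m pendant '[[[-40.7,-43.1,0,0],[-40.7,-43.1,0,0],[-40.7,-43.1,0,0],[-40.7,-43.1,0,0],[-40.7,-43.1,0,0]]]'; python3 -m pendant '[[[-23.4,-25.2,0,0.3],[-23.4,-25.2,0,0.5],[-23.4,-25.2,0,0.7],[-23.4,-25.2,0,0.9],[-23.4,-25.2,0,0.9]]]'
```

```text
clock: 1.75
eef_pos: [379.3, 94.2, 213.8]
eef_rot: [3.141, 0.001, 2.893]
wrist_force: [1.3, 1.1, -0.4]
finger_gap: 37.7
clock: 2.25
eef_pos: [499.0, -125.4, 213.6]
eef_rot: [3.141, 0.0, 2.136]
wrist_force: [0.3, -0.0, -0.1]
finger_gap: 37.3
```

```bash
python3 -m pendant '[[[-9.3,-0.2,0,0.15],[-9.3,-0.2,0,0.15],[-9.3,-0.2,0,0.15],[-9.3,-0.2,0,0.15]]]'
cat >> h.py <<'E'
import cv2
def wpj(c,p):
    T=c["pose"];K=c["K"]; q=T[:3,:3].T@(np.asarray(p,float)-T[:3,3]); th=np.arctan2(np.hypot(q[0],q[1]),q[2]); a=np.arctan2(q[1],q[0]); return np.array([K[0,2]+K[0,0]*th*np.cos(a),K[1,2]+K[1,1]*th*np.sin(a)])
def wbp(c,px,z):
    K=c["K"];T=c["pose"]; d=np.array([(px[0]-K[0,2]),(px[1]-K[1,2])]); r=np.hypot(*d); th=r/K[0,0]
    v=T[:3,:3]@np.array([np.sin(th)*d[0]/r,np.sin(th)*d[1]/r,np.cos(th)]); o=T[:3,3]; return o+v*(z-o[2])/v[2]
E
python3 - <<'E'
from h import *
s=manip.read_state(); print(s["eef_pos"],s["eef_rot"])
c=cams.camera("wrist"); np.save("w1.npy",c,allow_pickle=True)
im=np.ascontiguousarray(c["frame"][:,:,::-1]); cv2.imwrite("pics/w1.png",im)
E
```

```text
clock: 2.65
eef_pos: [546.9, -202.8, 212.7]
eef_rot: [-3.141, -0.001, 1.992]
wrist_force: [0.3, 0.4, -0.2]
finger_gap: 37.3
[ 546.88708316 -202.75373209  212.74863617] [-3.14084181e+00 -9.88352748e-04  1.99198778e+00]
```

View pics/w1.png

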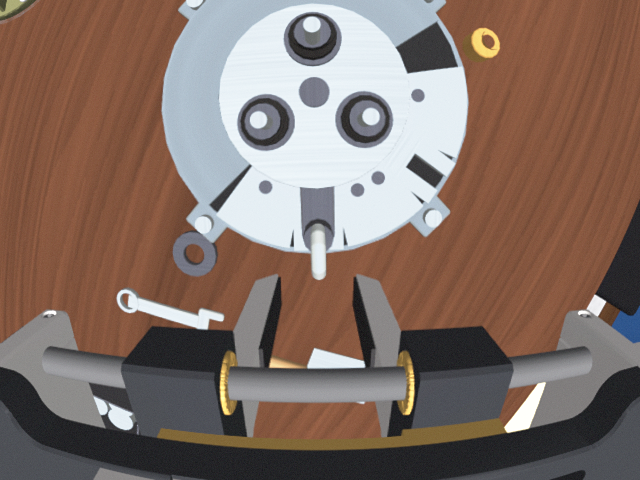

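Run:
```python
from h import *
c=np.load("w1.npy",allow_pickle=True).item()
im=np.ascontiguousarray(c["frame"][:,:,::-1])
print(c["pose"].round(3).tolist())
for n,p,h in(("ringtop",(318,230),156),("ringfar",(319,277),136),("hub80",(314,92),80),("boltL",(203,224),15),("boltR",(433,218),15),("slot in",(410,161),66),("slot out",(440,179),66)):
    print(n,wbp(c,p,h).round(1))
O=np.array([499.3,-99.8,0])
for rad,h in((145,50),(78,80),(135,66)):
    pts=np.array([wpj(c,[O[0]+rad*np.cos(a),O[1]+rad*np.sin(a),h]) for a in np.linspace(0,6.283,90)])
    cv2.polylines(im,[np.round(pts*8).astype(int)],True,(0,0,255),1,cv2.LINE_AA,3)
for ph in (-65.8,-8.3):
    a=np.radians(ph); pts=np.array([wpj(c,O+[r*np.cos(a),r*np.sin(a),66]) for r in (75,135)])
    cv2.line(im,*[tuple(int(v) for v in np.round(q*8)) for q in pts],(0,200,0),1,cv2.LINE_AA,3)
# ring circle at phi
a=np.radians(-65.8); C=O+[115*np.cos(a),115*np.sin(a),136]; 
for R in(20,10):
    pts=np.array([wpj(c,C+R*(np.cos(t)*np.array([np.cos(a),np.sin(a),0])+np.sin(t)*np.array([0,0,1]))) for t in np.linspace(0,6.28,60)])
    cv2.polylines(im,[np.round(pts*8).astype(int)],True,(255,0,0),1,cv2.LINE_AA,3)
cv2.imwrite("pics/w1ov.png",cv2.resize(im[0:300,150:500],None,fx=2,fy=2,interpolation=cv2.INTER_CUBIC))
```

```text
[[0.913, 0.394, 0.107, 515.554], [0.409, -0.881, -0.24, -132.916], [-0.0, 0.263, -0.965, 383.883], [0.0, 0.0, 0.0, 1.0]]
ringtop [ 538.9 -183.3  156. ]
ringfar [ 555.7 -218.8  136. ]
hub80 [496.9 -96.9  80. ]
boltL [ 440.4 -257.6   15. ]
boltR [ 657.9 -153.1   15. ]
slot in [ 595.7 -114.    66. ]
slot out [ 627.8 -116.    66. ]
```

View pics/w1ov.png

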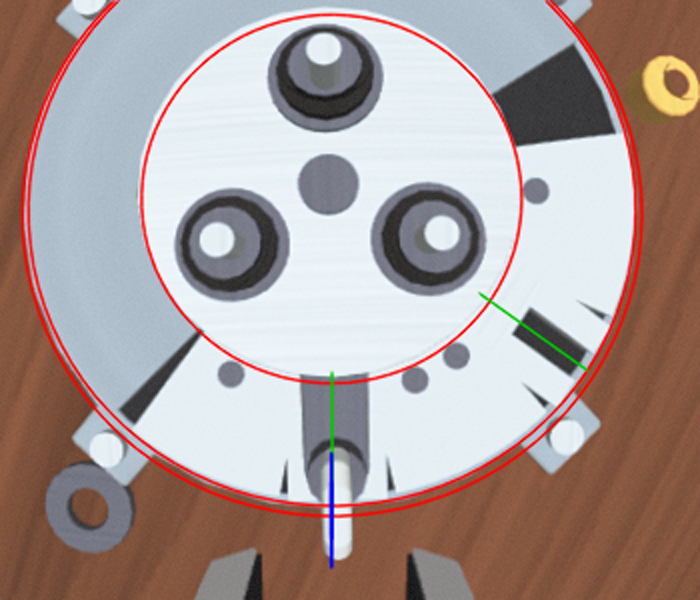

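Run:
```python
from h import *
from scipy.optimize import least_squares
c=np.load("w1.npy",allow_pickle=True).item()
g=cv2.cvtColor(c["frame"],cv2.COLOR_RGB2GRAY).astype(float)
z=lambda u,v:np.array([150+u/2-.25,v/2-.25])
# back-project slot etc.
for O in ([497.2,-97.2],[498.2,-98.5],[499.3,-99.8]):
    O=np.array(O); 
    for n,p,h in(("slot in",z(525.5,320.5),66),("slot out",z(578.5,361),66),("ring top in",z(337,450),150),("ring far",z(339,553),136),("arm",z(334.5,376),80),("marks1",z((286+390)/2,492),66),("marks2",z((590+535)/2,(309+396)/2),66)):
        d=wbp(c,p,h)[:2]-O; print(n,np.hypot(*d).round(1),np.degrees(np.arctan2(d[1],d[0])).round(2),end=' | ')
    print()
im=np.ascontiguousarray(c["frame"][:,:,::-1])
O=np.array([497.4,-97.2,0])
for rad,h in((145,50),(78,80),(135,66)):
    pts=np.array([wpj(c,[O[0]+rad*np.cos(a),O[1]+rad*np.sin(a),h]) for a in np.linspace(0,6.283,90)])
    cv2.polylines(im,[np.round(pts*8).astype(int)],True,(0,0,255),1,cv2.LINE_AA,3)
a=np.radians(-65); C=O+[115*np.cos(a),115*np.sin(a),136]; 
for R in(20,10):
    pts=np.array([wpj(c,C+R*(np.cos(t)*np.array([np.cos(a),np.sin(a),0])+np.sin(t)*np.array([0,0,1]))) for t in np.linspace(0,6.28,60)])
    cv2.polylines(im,[np.round(pts*8).astype(int)],True,(255,0,0),1,cv2.LINE_AA,3)
cv2.imwrite("pics/w1ov2.png",cv2.resize(im[0:300,150:500],None,fx=2,fy=2,interpolation=cv2.INTER_CUBIC))
```

```text
slot in 101.2 -8.55 | slot out 131.8 -8.84 | ring top in 93.6 -64.01 | ring far 134.4 -64.23 | arm 78.4 -64.21 | marks1 132.0 -64.21 | marks2 123.4 -9.42 | 
slot in 100.1 -7.9 | slot out 130.6 -8.34 | ring top in 92.0 -64.21 | ring far 132.8 -64.38 | arm 76.8 -64.46 | marks1 130.4 -64.36 | marks2 122.2 -8.9 | 
slot in 98.8 -7.24 | slot out 129.3 -7.84 | ring top in 90.4 -64.48 | ring far 131.2 -64.56 | arm 75.1 -64.79 | marks1 128.8 -64.55 | marks2 120.9 -8.37 |
```

View pics/w1ov2.png

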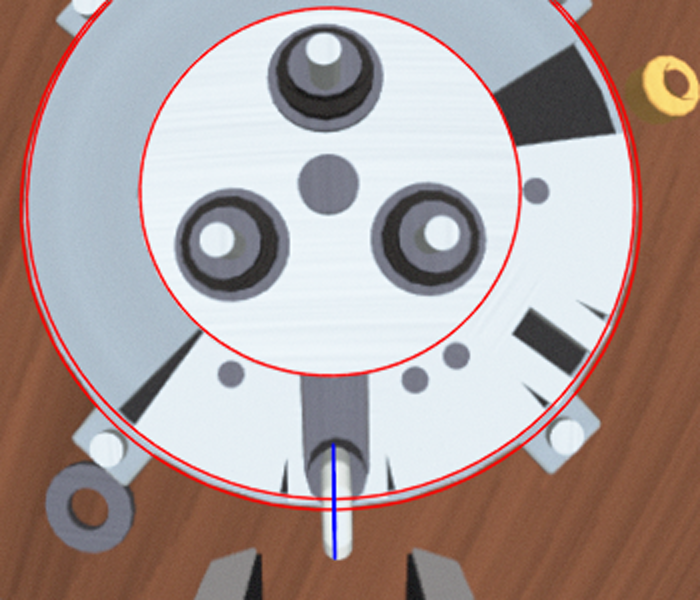

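```bash
python3 -m pendant '[[[0.1,0.14,2,-0.03],[0.1,0.14,4.5,-0.03],[0.1,0.14,7,-0.03],[0.1,0.14,8.1,-0.03],[0.1,0.14,8.1,-0.03]]]'
python3 - <<'E'
from h import *
s=manip.read_state(); print(s["eef_pos"],s["eef_rot"],s["wrist_force"])
c=cams.camera("wrist"); np.save("w2.npy",c,allow_pickle=True)
im=np.ascontiguousarray(c["frame"][:,:,::-1]); cv2.imwrite("pics/w2.png",cv2.resize(im[180:420,160:480],None,fx=2.5,fy=2.5,interpolation=cv2.INTER_CUBIC))
E
```

```text
clock: 3.2
eef_pos: [547.4, -200.0, 131.9]
eef_rot: [-3.141, -0.001, 2.024]
wrist_force: [-0.1, -0.6, 0.1]
finger_gap: 37.4
[ 547.42603329 -199.98446873  131.86064373] [-3.14051364e+00 -1.30321492e-03  2.02389439e+00] [-0.0872045  -0.61559905  0.1123688 ]
```

View pics/w2.png

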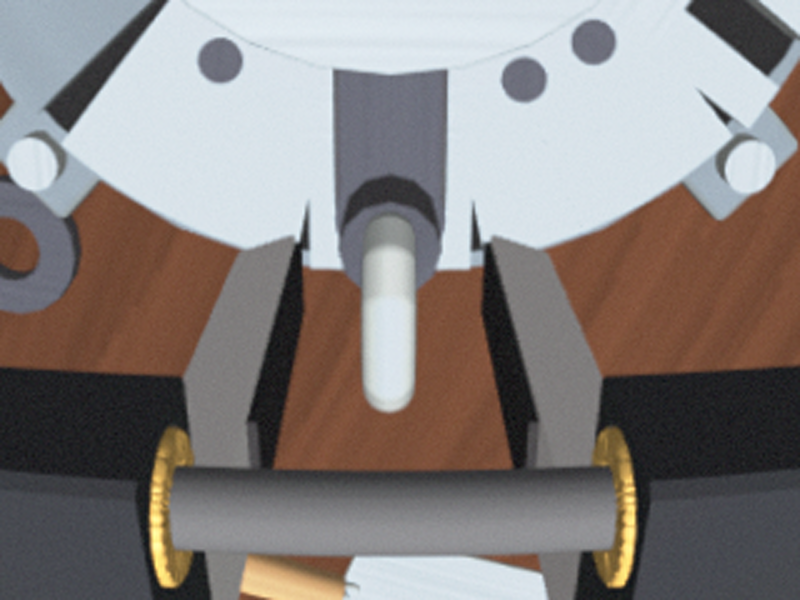

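```bash
python3 -m pendant '[[[0,-0.07,0,0],[0,-0.07,0,0],[0,-0.07,0,0],[0,-0.07,0,0],[0,-0.07,0,0]]]' -1 4;python3 -m pendant '[[[0,0,0,0],[0,0,0,0],[0,0,0,0]]]'
```

```text
clock: 3.75
eef_pos: [547.5, -201.4, 132.9]
eef_rot: [3.141, 0.001, 2.023]
wrist_force: [-0.8, 0.4, 3.2]
finger_gap: 9.7
clock: 4.05
eef_pos: [547.5, -201.4, 132.9]
eef_rot: [3.141, 0.001, 2.023]
wrist_force: [-0.8, -0.0, 5.2]
finger_gap: 9.5
```

```bash
python3 -m pendant '[[[0,0,0,0],[0,0,0,0],[0,0,0,0]]]' -1 20;python3 -m pendant '[[[0,0,0,0],[0,0,0,0],[0,0,0,0]]]' -1 45
```

```text
clock: 4.35
eef_pos: [547.5, -201.4, 132.9]
eef_rot: [3.141, 0.001, 2.023]
wrist_force: [-0.8, -0.8, 5.2]
finger_gap: 9.1
clock: 4.65
eef_pos: [547.5, -201.4, 132.9]
eef_rot: [3.141, 0.001, 2.023]
wrist_force: [-1.6, 0.2, 5.6]
finger_gap: 8.5
```

```bash
python3 -m pendant '[[[0,0,-0.1,0],[0,0,-0.25,0],[0,0,-0.4,0],[0,0,-0.55,0],[0,0,-0.7,0]]]'
```

```text
clock: 5.15
eef_pos: [547.1, -201.4, 139.1]
eef_rot: [-3.141, -0.001, 2.023]
wrist_force: [1.9, -3.9, -9.7]
finger_gap: 9.0
```

```bash
python3 -m pendant '[[[0,0,-0.15,0],[0,0,-0.3,0],[0,0,-0.45,0],[0,0,-0.6,0],[0,0,-0.7,0]]]'
```

```text
clock: 5.65
eef_pos: [547.2, -201.3, 146.4]
eef_rot: [-3.141, -0.0, 2.023]
wrist_force: [1.4, -4.0, -12.4]
finger_gap: 8.8
```

```bash
python3 -m pendant '[[[0,0,-0.06,0],[0,0,-0.12,0],[0,0,-0.12,0]]]'
python3 - <<'E'
from h import *
c=cams.camera("wrist"); 
im=np.ascontiguousarray(c["frame"][:,:,::-1]); cv2.imwrite("pics/w3.png",cv2.resize(im[180:420,160:480],None,fx=2.5,fy=2.5,interpolation=cv2.INTER_CUBIC))
c=cams.camera("scene"); 
im=np.ascontiguousarray(c["frame"][:,:,::-1]); cv2.imwrite("pics/s3.png",cv2.resize(im[140:300,160:380],None,fx=3.5,fy=3.5,interpolation=cv2.INTER_CUBIC))
E
```

```text
clock: 5.95
eef_pos: [547.2, -201.3, 147.6]
eef_rot: [-3.141, -0.0, 2.023]
wrist_force: [2.0, -3.3, -12.9]
finger_gap: 8.7
```

View pics/w3.png

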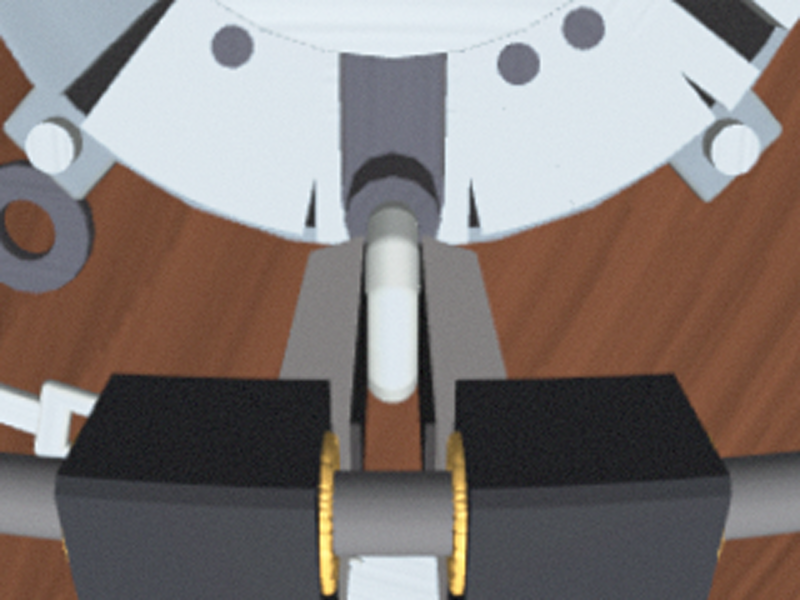

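View pics/s3.png

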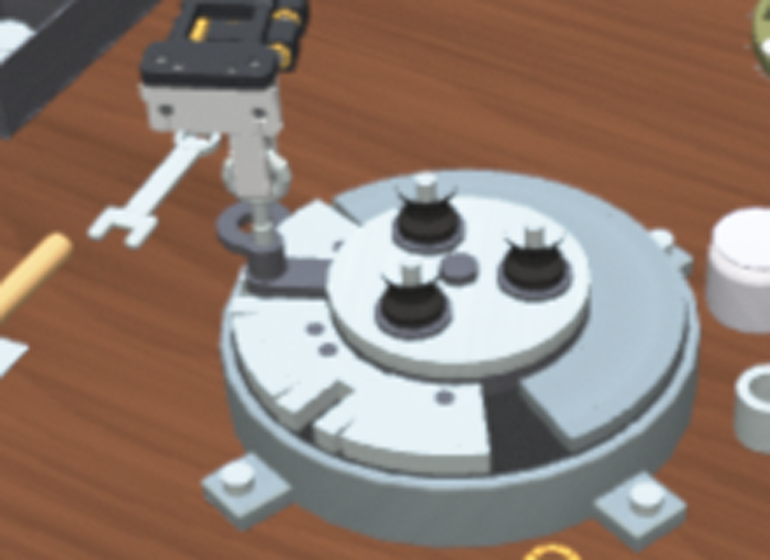

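```bash
python3 -m pendant '[[[0,0.06,0,-0.005],[0,0.12,0,-0.01],[0,0.17,0,-0.015],[0,0.23,0,-0.02],[0,0.29,0,-0.025]]]'
```

```text
clock: 6.55
eef_pos: [550.0, -200.0, 147.6]
eef_rot: [-3.141, -0.0, 2.048]
wrist_force: [0.2, -2.9, -12.6]
finger_gap: 8.9
```

```bash
python3 -m pendant '[[[0.002,0.23,0,-0.02],[0.009,0.46,0,-0.04],[0.02,0.69,0,-0.06],[0.04,0.92,0,-0.08],[0.06,1.15,0,-0.10]]]'
```

```text
clock: 7.05
eef_pos: [560.1, -194.1, 147.6]
eef_rot: [-3.142, -0.0, 2.15]
wrist_force: [0.8, -3.7, -12.6]
finger_gap: 9.1
```

```bash
python3 -m pendant '[[[0.005,0.35,0,-0.03],[0.02,0.69,0,-0.06],[0.05,1.03,0,-0.09],[0.08,1.38,0,-0.12],[0.13,1.72,0,-0.15]]]'
```

```text
clock: 7.55
eef_pos: [573.8, -183.6, 147.6]
eef_rot: [3.142, 0.0, 2.3]
wrist_force: [0.6, -3.6, -12.6]
finger_gap: 8.9
```

```bash
python3 -m pendant '[[[0.005,0.35,0,-0.03],[0.02,0.69,0,-0.06],[0.05,1.03,0,-0.09],[0.08,1.38,0,-0.12],[0.13,1.72,0,-0.15]]]'
```

```text
clock: 8.05
eef_pos: [585.8, -171.1, 147.6]
eef_rot: [-3.142, 0.0, 2.45]
wrist_force: [0.5, -2.6, -13.0]
finger_gap: 8.8
```

```bash
python3 -m pendant '[[[0.005,0.35,0,-0.03],[0.02,0.69,0,-0.06],[0.05,1.03,0,-0.09],[0.08,1.38,0,-0.12],[0.13,1.72,0,-0.15]]]'
```

```text
clock: 8.55
eef_pos: [595.7, -157.1, 147.6]
eef_rot: [3.142, 0.0, 2.6]
wrist_force: [1.2, -4.3, -13.0]
finger_gap: 8.8
```

```bash
python3 -m pendant '[[[0.005,0.35,0,-0.03],[0.02,0.69,0,-0.06],[0.05,1.03,0,-0.09],[0.08,1.38,0,-0.12],[0.13,1.72,0,-0.15]]]';  python3 - <<'E'
from h import *
print(manip.read_state()["eef_pos"],manip.read_state()["eef_rot"])
c=cams.camera("wrist"); np.save("w4.npy",c,allow_pickle=True)
im=np.ascontiguousarray(c["frame"][:,:,::-1]); cv2.imwrite("pics/w4.png",cv2.resize(im[0:300,150:500],None,fx=2,fy=2,interpolation=cv2.INTER_CUBIC))
E
```

```text
clock: 9.05
eef_pos: [603.5, -141.7, 147.6]
eef_rot: [-3.142, -0.0, 2.75]
wrist_force: [1.8, -3.4, -13.1]
finger_gap: 9.1
[ 603.48117684 -141.67555304  147.64680596] [-3.14157460e+00 -1.72814177e-05  2.75032773e+00]
```

View pics/w4.png

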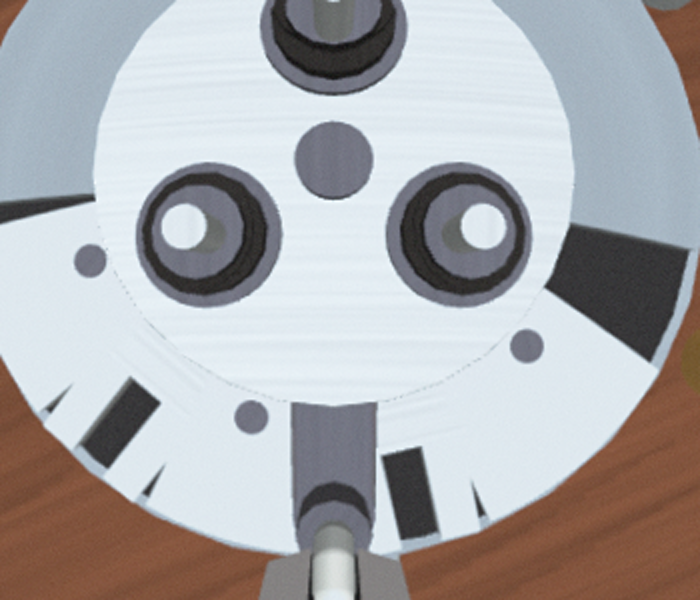

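```bash
cat > an.py <<'E'
from h import *
from scipy.optimize import least_squares
def an(f,S):
    c=np.load(f,allow_pickle=True).item()
    z=lambda u,v:np.array([150+u/2-.25,v/2-.25])
    for O in ([497.1,-97.8],[497.4,-97.2],[498.2,-98.5],[496.5,-97]):
        O=np.array(O)
        print(O,end=' ')
        for n,p,h in S:
            d=wbp(c,z(*p),h)[:2]-O; print(n,np.hypot(*d).round(1),np.degrees(np.arctan2(d[1],d[0])).round(2),end=' | ')
        print()
E
python3 - <<'E'
from an import *
an("w4.npy",[("s1in",(146,390),66),("s1out",(93,457),66),("s2in",(402,452.5),66),("s2out",(418.5,538),66),("hub",(334,160),80),("arm",(334,404),80),("arm",(334,404),90),("ring",(335,550),160)])
E
```

```text
[497.1 -97.8] s1in 99.4 -63.84 | s1out 131.6 -63.94 | s2in 100.1 -8.64 | s2out 132.6 -9.05 | hub 1.3 154.9 | arm 77.8 -22.39 | arm 76.1 -22.39 | ring 98.1 -22.29 | 
[497.4 -97.2] s1in 99.8 -64.14 | s1out 132.0 -64.17 | s2in 99.9 -9.01 | s2out 132.4 -9.32 | hub 1.5 -177.77 | arm 77.7 -22.88 | arm 76.1 -22.9 | ring 98.0 -22.69 | 
[498.2 -98.5] s1in 98.3 -64.23 | s1out 130.5 -64.24 | s2in 98.9 -8.33 | s2out 131.4 -8.82 | hub 2.6 151.18 | arm 76.5 -22.22 | arm 74.8 -22.22 | ring 96.8 -22.16 | 
[496.5 -97. ] s1in 100.4 -63.73 | s1out 132.6 -63.86 | s2in 100.8 -9.04 | s2out 133.3 -9.35 | hub 0.6 -155.35 | arm 78.7 -22.76 | arm 77.0 -22.77 | ring 98.9 -22.59 |
```

```bash
python3 -m pendant '[[[0.005,0.35,0,-0.03],[0.02,0.69,0,-0.06],[0.05,1.03,0,-0.09],[0.08,1.38,0,-0.12],[0.13,1.72,0,-0.15]]]'; python3 -m pendant '[[[0,0.23,0,-0.02],[0.01,0.46,0,-0.04],[0.02,0.69,0,-0.06],[0.04,0.92,0,-0.08],[0.04,0.92,0,-0.08]]]';  python3 - <<'E'
from h import *
print(manip.read_state()["eef_pos"],manip.read_state()["eef_rot"])
c=cams.camera("wrist"); np.save("w5.npy",c,allow_pickle=True)
im=np.ascontiguousarray(c["frame"][:,:,::-1]); cv2.imwrite("pics/w5.png",cv2.resize(im[0:300,150:500],None,fx=2,fy=2,interpolation=cv2.INTER_CUBIC))
E
```

```text
clock: 9.6
eef_pos: [608.8, -125.3, 147.6]
eef_rot: [-3.142, -0.0, 2.9]
wrist_force: [2.1, -2.6, -12.3]
finger_gap: 9.0
clock: 10.1
eef_pos: [610.7, -116.1, 147.6]
eef_rot: [3.141, 0.0, 2.979]
wrist_force: [2.3, -0.4, -12.5]
finger_gap: 9.1
[ 610.67478156 -116.06391697  147.64283485] [3.14123855e+00 3.92369941e-05 2.97908964e+00]
```

View pics/w5.png

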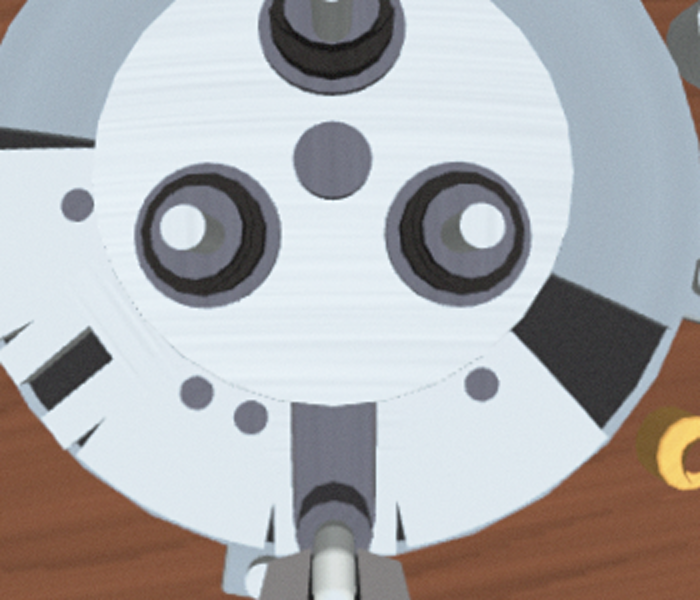

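```bash
python3 -m pendant '[[[0,0.03,0,-0.003],[0,0.06,0,-0.005],[0,0.06,0,-0.005]]]'; python3 -m pendant '[[[0,0,0.1,0],[0,0,0.2,0],[0,0,0.3,0],[0,0,0.3,0]]]'
```

```text
clock: 10.45
eef_pos: [610.7, -116.0, 147.7]
eef_rot: [-3.142, 0.0, 2.983]
wrist_force: [2.0, -1.4, -12.1]
finger_gap: 9.4
clock: 10.85
eef_pos: [610.7, -116.0, 144.6]
eef_rot: [-3.141, -0.0, 2.983]
wrist_force: [1.4, -1.6, -12.3]
finger_gap: 9.0
```

```bash
python3 -m pendant '[[[0,0,0.1,0],[0,0,0.15,0],[0,0,0.15,0]]]'
```

```text
clock: 11.15
eef_pos: [610.7, -116.0, 143.1]
eef_rot: [-3.142, 0.0, 2.983]
wrist_force: [2.4, -1.5, -11.7]
finger_gap: 9.0
```

```bash
python3 -m pendant '[[[0,0,0.1,0],[0,0,0.15,0],[0,0,0.15,0]]]'
```

```text
clock: 11.45
eef_pos: [610.7, -116.0, 141.7]
eef_rot: [-3.142, 0.0, 2.983]
wrist_force: [1.4, -2.1, -10.3]
finger_gap: 8.9
```

```bash
python3 -m pendant '[[[0,0,0.15,0],[0,0,0.3,0],[0,0,0.4,0],[0,0,0.4,0]]]'
```

```text
clock: 11.85
eef_pos: [610.7, -115.9, 137.6]
eef_rot: [3.142, 0.0, 2.983]
wrist_force: [2.2, -0.0, -8.4]
finger_gap: 9.0
```

```bash
python3 -m pendant '[[[0,0,0.1,0],[0,0,0.2,0],[0,0,0.3,0],[0,0,0.3,0]]]'
```

```text
clock: 12.25
eef_pos: [610.7, -115.9, 134.6]
eef_rot: [-3.142, 0.0, 2.983]
wrist_force: [1.6, -1.4, -8.4]
finger_gap: 9.1
```

```bash
python3 -m pendant '[[[0,0,0.05,0],[0,0,0.1,0],[0,0,0.15,0],[0,0,0.15,0]]]'
```

```text
clock: 12.65
eef_pos: [610.7, -116.0, 133.2]
eef_rot: [-3.142, 0.0, 2.983]
wrist_force: [1.0, -0.7, -7.6]
finger_gap: 8.7
```

```bash
python3 -m pendant '[[[0,0,0,0],[0,0,0,0],[0,0,0,0]]]' -1 4; python3 -m pendant '[[[0,0,0,0],[0,0,0,0],[0,0,0,0],[0,0,0,0],[0,0,0,0]]]' -0.4 4
```

```text
clock: 12.95
eef_pos: [610.6, -115.9, 133.3]
eef_rot: [3.142, -0.0, 2.983]
wrist_force: [-2.3, -1.8, -3.6]
finger_gap: 9.4
clock: 13.45
eef_pos: [610.8, -115.9, 133.3]
eef_rot: [-3.142, 0.0, 2.983]
wrist_force: [0.0, -0.7, 0.0]
finger_gap: 28.0
```

Released. I'll lift off straight up, back away and check.

```bash
python3 -m pendant '[[[0,0,-2,0],[0,0,-5,0],[0,0,-8,0],[0,0,-11,0],[0,0,-11,0]]]';  python3 - <<'E'
from h import *
c=cams.camera("wrist"); np.save("w6.npy",c,allow_pickle=True)
im=np.ascontiguousarray(c["frame"][:,:,::-1]); cv2.imwrite("pics/w6.png",cv2.resize(im[0:300,150:500],None,fx=2,fy=2,interpolation=cv2.INTER_CUBIC))
c=cams.camera("scene"); np.save("s6.npy",c,allow_pickle=True)
im=np.ascontiguousarray(c["frame"][:,:,::-1]); cv2.imwrite("pics/s6.png",cv2.resize(im[140:330,160:420],None,fx=3,fy=3,interpolation=cv2.INTER_CUBIC))
for r in models.regions_of("scene","pull_ring")[:1]:
    v,u=np.nonzero(r["pixels"]); print(r["score"],u.min(),u.max(),v.min(),v.max())
# expected ring centre row for lift 0 vs 12
O=np.array([498.3,-98.6]); 
for ph,l in((-64.1,0),(-8.8,0),(-8.8,12)):
    a=np.radians(ph); print(ph,l,pj(c,[O[0]+115*np.cos(a),O[1]+115*np.sin(a),136+l]).round(1))
E
```

```text
clock: 13.95
eef_pos: [611.9, -116.2, 247.7]
eef_rot: [-3.141, 0.007, 2.983]
wrist_force: [-0.1, -0.2, 0.4]
finger_gap: 28.0
0.66 244 258 218 240
-64.1 0 [233.4 195.1]
-8.8 0 [250.6 225.9]
-8.8 12 [250.2 221. ]
```

View pics/w6.png

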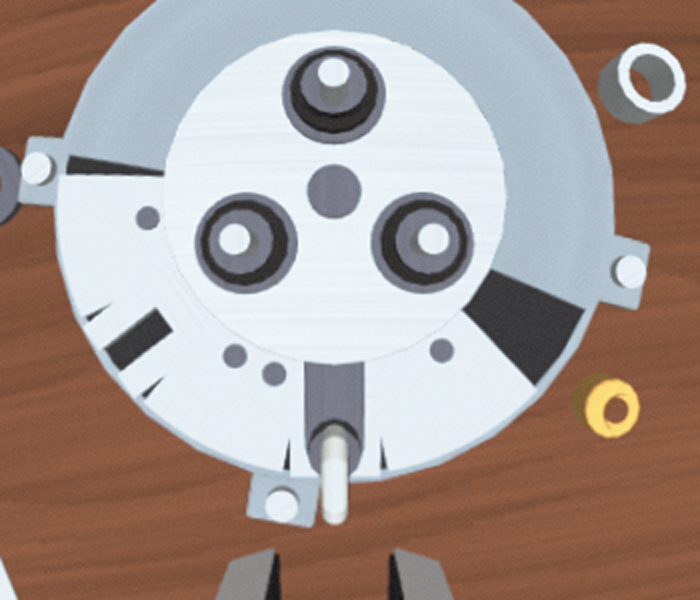

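View pics/s6.png

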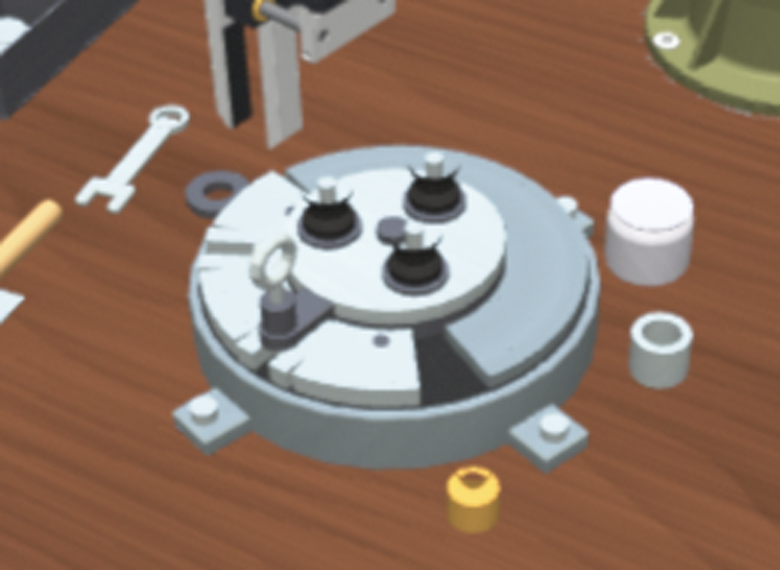

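```bash
python3 -m pendant '[[[0,0,3,0],[0,0,3,0],[0,0,3,0],[0,0,3,0]]]';  python3 - <<'E'
from h import *
print(manip.read_state()["eef_pos"])
c=cams.camera("wrist"); np.save("w7.npy",c,allow_pickle=True)
w1=np.load("w1.npy",allow_pickle=True).item()
ims=[cv2.resize(np.ascontiguousarray(x["frame"][180:300,240:400,::-1]),None,fx=2.5*2,fy=5,interpolation=cv2.INTER_CUBIC)[:, 200:600] for x in(w1,c)]
cv2.imwrite("pics/cmp.png",np.hstack(ims))
c=cams.camera("top")
im=np.ascontiguousarray(c["frame"][:,:,::-1]); cv2.imwrite("pics/top7.png",im)
E
```

```text
clock: 14.5
eef_pos: [610.9, -116.0, 214.0]
eef_rot: [-3.142, 0.001, 2.983]
wrist_force: [0.1, 0.3, 0.2]
finger_gap: 28.3
[ 610.92418926 -116.02639759  213.95230021]
```

View pics/cmp.png

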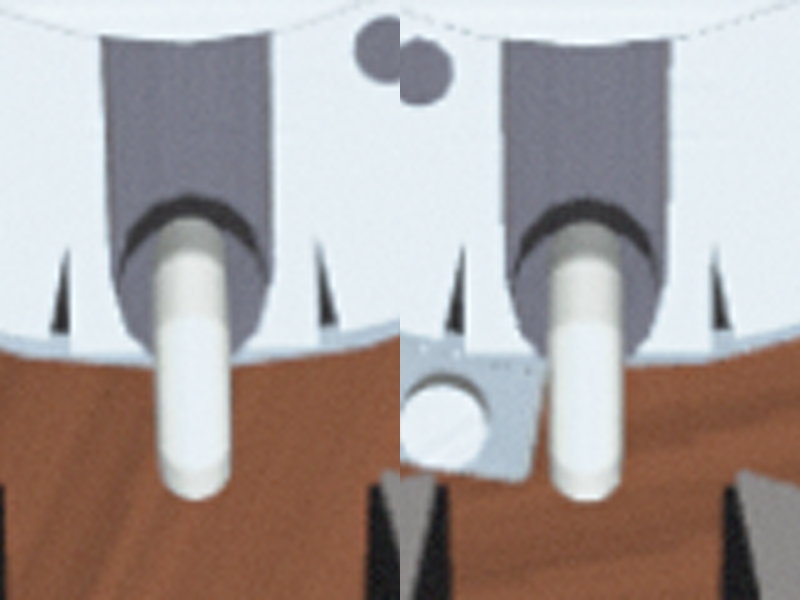

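View pics/top7.png

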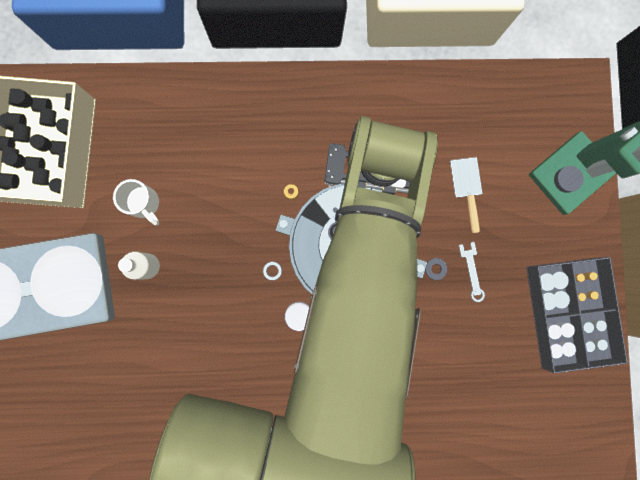

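The wrist view of the ring matches its home position at slot 1. The bar end is at row 500 in both pictures, and the arm is centred between its tick marks in both. Nothing beside the fixture has moved in the part of the top view I can see, so I'm handing it in.

```bash
python3 -c "
from cell import manip
print(manip.sign_off()); s=manip.read_state(); print(s['clock'],s['wrist_force'])"
```

```text
the job is handed in; nothing more can be done
None
the job is handed in; nothing more can be done
```

The table is turned to the second slot, the pin is home in it, and the job was handed in with the gripper open and clear of the ring, about 14.5 s into the 48 s. No verdict was reported.

- **What I did:** I pinched the ring from above and lifted it about 14.7 mm. I then turned the table about 0.96 rad anticlockwise along the arc and lowered the pin into the slot before letting go. The wrist showed only about 4 N sideways during the turn.
- **Pin home:** While lowering, the spring kept pulling at 12 N falling to 8 N, so the pin went into the slot and did not land on a plate. After release, the wrist picture of the ring, sleeve and arm matched the one taken at the first slot to within about 1 mm. The scene camera also puts the ring at its home height.
- **Bystanders:** Those I could see in the last top view had not moved. The robot's arm partly covered the grease tin there, but the scene picture just before showed nothing disturbed.
- **Disagreements:** My first rough reading from the top camera gave a turn of about 57.5°, while the wrist camera gave about 55°, and I used the wrist value. The cameras also differed by 2 to 3 mm on where the turning axis is. Neither caused any noticeable force.

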